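# Zero the hardness tester under its push-latch flap

## Robot

A 7-joint arm with a two-finger parallel gripper is mounted at the origin on the work surface. World frame = base frame: x ahead of the robot, y to its left, z up, the work surface at z = 0. Lengths are in m, angles in rad, forces in N, time in s.
With the tool pointing down it reaches from about 0.4 to 0.9 m from the base axis. Payload 5.5 kg.
Tool frame: the origin (TCP) lies midway between the tips of the shut fingers; the grasp point (between the pads) lies 19 mm behind it (bot.hold_point_z is the z of the grasp point in the tool frame, in m); z points along the fingers, y is the line along which they close (so a half turn about z gives the same grasp; the last joint's range is limited). The gripper opens to 85 mm and grips with 20 to 120 N. Pads are 22 mm wide; open, the fingers measure 114 mm over their backs; the gripper's body (76 mm by 85 mm) begins 54 mm behind the grasp point. The pads swing forward as they close: fully open they stand 13 mm farther back than shut.
Start: joints at [-1.066, 0.501, -0.427, 1.55, 0.221, 1.138, -0.21], TCP at [0.156, 0.631, 0.231] pointing down, gripper open.
Joint ranges: [-2.88, 2.88], [-0.31, 2.03], [-1.54, 1.56], [0.2, 2.42], [-1.41, 4.55], [0.19, 2.02], [-2.57, 2.57]. Speed limits (rad/s): [2.57, 2.57, 3.14, 3.14, 3.14, 3.14, 3.14].

## Interface

Orientations are given as a 3x3 rotation matrix whose columns are the frame's x, y, z axes.
In Python, from station import telemetry, imaging, bot gives the robot as it stands.
- The arm moves only by the tool move_arm, never from a script. Its argument "targets" is a list that holds one entry, the list of rows, each a list of 4 numbers: the shift along the tool's x, y, z in m, then the turn about the tool's z in rad. A call has exactly 5 rows; each row is the pose to reach, as a shift and turn from the pose commanded when the call began, along the tool's axes at that moment; what a row does not reach only later rows make up. A row lasts 1/12 s, in which the tool goes at most 41.7 mm and 7.16 degrees, less where a joint would pass 70% of its speed; a pose out of reach is approached as far as the arm can. A call with a gripper value outside its range is refused whole. "jaw" is the closure, from -1 (fully open) to 1 (shut), set as the call begins (left out, the last holds). The fingers move at their own pace and stop on an object; "force" is the grip in N (left out, the last holds). Time passes only in rows, so rows that repeat a pose let the fingers close, or fill a call up. It gives the time, the measured TCP pose, the force, the opening and the grip force at its end, in the units of the state.
- telemetry.read_state(): the state, without advancing time (a new reading comes with each control period).
- imaging.read_camera(name): name is "side" or "top"; returns the picture (400x640x3 uint8, blue, green, red); there is no depth.
- imaging.camera_params(name): a dict with "fovy" (degrees; the focal length in pixels is half the picture's height over the tangent of half this angle, whatever the lens; pixels are square), "cx", "cy" (the principal point, pixels), "R" (3x3) and "t" (3): a world point X has camera coordinates R X + t. Camera axes: x right, y down, z forward; pixel columns grow to the right and rows downward; lengths in m; the calibration is good to about 2 mm. A picture is of the moment at which its call begins. camera_params takes no time and is no camera call.
- bot.hand_in(): hands the job in; it is judged then, once.
The state is a dict: "time_s": time; "q": joint angles; "qvel": joint speeds; "joint_efforts": joint torques, N m; "tool_pos": TCP position; "tool_rot": TCP orientation; "wrist_force": force on the tool from outside, world axes, zero at the start; "torque": the same for the moment, N m; "gripper_width": opening from 0.0 (shut) to 1.0 (fully open); "grasp_force": force on a finger pad.
Only numpy, scipy, OpenCV 4.12 (cv2) and the standard library are available. Lean on these libraries where they do the work, as an engineer would, in place of code of your own. Each camera call takes 0.05 s, during which the arm holds its last target. There are 200 camera calls.

## Task

Zero the hardness tester from its control box: press the grey flap on top of the box so that it pops open by itself, press the green key in the recess fully down and let it go, then press the flap down again until it latches shut and stays shut. Only touch and press, with the fingertips or the outside of the fingers: leave the red key alone, and do not move, tip or lift the specimen, the lens or the bottle that stand beside the box.

Things in the scene. Friction and masses are not known exactly. Their poses are not given: they have to be found in the camera images.
- console: Cream box fixed to the bench, 75 mm high; origin on its underside, own z up, -x its near side. Spans own x -100..+120, y -120..+120 mm. Near half: recess (x -94..+5, y -70..+70 mm, floor 35 mm above the bench) under the flap. Decks beside and behind it are 75 mm high, the sill in front 48. Flat display and small flat keys behind.
- flap (a joint): Slate-grey flap 84 x 134 x 5 mm, hinged along own y at its far edge; rad: about 0.01 latched, flush; 1.05 popped open; -0.12 hard stop. Pressed in past -0.09 (6 mm at the dot) and let go, it swings open in about 2 s. From open, press down past -0.09 and let go: it latches; let go earlier and it may reopen. At the dot 3 N when shut, 1 N open, more if fast.
- flap_press (a point): Yellow dot, 22 mm across, on the flap's outer (top) face, on its centre line, 66 mm from the hinge line, 19 mm from the free edge: the place to press. Moves with the flap: 75 mm above the bench when shut, about 131 when open.
- flap_hinge (a point): Middle of the flap's hinge line, fixed to the box: own x -5, y 0, 72 mm above the bench. The outer face lies 3 mm off the hinge line (above it when shut). When open, the flap leans up and back: its free edge stands 42 mm to own -x of this line and 74 mm above it, its outer face looking up and to own +x.
- green_key (a joint): How far the green round key in the recess is pressed, m: 0 up, 0.005 fully down (0.004 or more counts); a 4 N spring returns it. Reached only with the flap open.
- green_key_top (a point): Centre of the top of the green key, 18 mm across, 56 mm above the bench when up, pressed straight down. 68 mm in front of the hinge line, 33 mm left or right of the box's centre line (varies). The open flap's edge is 26 mm behind its axis, the inner face of the sill 21 mm before it.
- red_key (a joint): How far the red key, of the same kind, is pressed, m. It must not be pressed (stay under 0.003).
- red_key_top (a point): Centre of the top of the red key, 66 mm beside the green one.
- specimen: Bystander: black resin-mounted metal specimen, a disc 30 mm across and 20 mm high; origin under its centre.
- lens: Bystander: steel microscope objective standing upright, 31 mm across, 45 mm high; origin under its centre.
- dropper: Bystander: small amber bottle, 36 mm across, 75 mm high; origin under its centre.

How it is judged:
By the outcome, as a careful person would: the job done as asked, in the order asked, and still so for the second after the job is handed in, with the robot touching nothing.
It also fails if it takes over 56 s, if anything falls off the work surface, if the arm or the gripper's body presses on something with over 40 N, if the wrist force passes 120 N, or if a joint passes its speed limit or range.

## Working session

There is one attempt and no reset: what is moved stays moved. The work goes in short steps, Python scripts to look and compute and a tool call to move; the robot and the scene stay as the last step left them, time stands still between calls to the robot, and variables do not carry over. Pictures are saved under pics/ and viewed, at most 10 in all, crops included, and the job is handed in when it is done.

Besides the shell and the picture viewer there is one more tool, called after "Emit:" by a JSON object that holds its "api" and its "payload". move_arm: Moves the arm, as the interface text tells. Its arguments: {"type":"object","properties":{"targets":{"type":"array"},"jaw":{"type":"number"},"force":{"type":"number"}},"required":["targets"]}

```bash
ls; mkdir -p pics; python3 - <<'E'
from station import telemetry, imaging, bot
import cv2, numpy as np
s=telemetry.read_state(); print(s['time_s'],s['tool_pos'],np.round(s['tool_rot'],3).tolist(),s['gripper_width'])
ims=[imaging.read_camera(n) for n in('side','top')]
for n,i in zip(('side','top'),ims):
    cv2.imwrite(f'pics/{n}0.png',i); p=imaging.camera_params(n); print(n,p)
cv2.imwrite('pics/both.png',cv2.resize(np.vstack(ims),(480,600)))
E
```

```text
pics
0.0 [0.1555301  0.63041498 0.23027071] [[-0.971, 0.239, -0.001], [0.239, 0.971, -0.002], [0.0, -0.002, -1.0]] 0.9992177099703146
side {'fovy': 48.75028664521847, 'cx': 320.02491568011794, 'cy': 206.15769622633246, 'R': array([[-0.76766393, -0.640764  ,  0.01065783],
       [-0.45514073,  0.53342031, -0.71295841],
       [ 0.45115298, -0.55216326, -0.70112532]]), 't': array([0.46958573, 0.26652724, 0.61174085])}
top {'fovy': 50.36227452449845, 'cx': 317.52676975709613, 'cy': 198.2223276625847, 'R': array([[-0.00461844, -0.99996884, -0.00640155],
       [-0.99817749,  0.00499516, -0.06013946],
       [ 0.06016957,  0.00611214, -0.99816946]]), 't': array([0.08139283, 0.55994834, 0.87330706])}
```

View pics/top0.png

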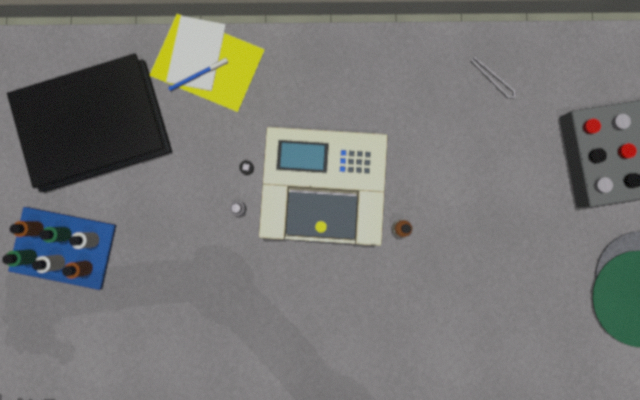

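View pics/side0.png

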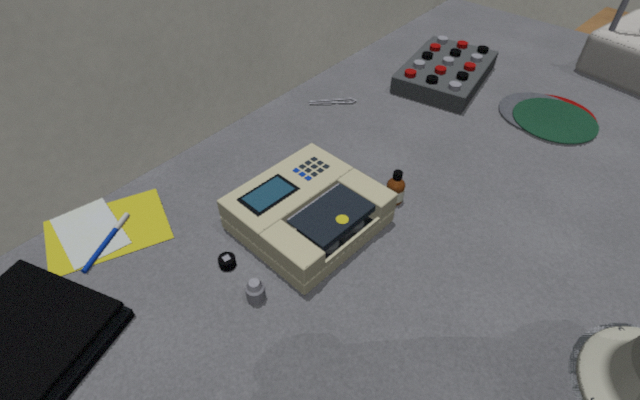

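The top view shows the console, with the flap and the yellow dot at (321,227), the specimen at (246,167), the lens at (238,209) and the bottle at (403,228). In the side view the dot is at (342,219).

```bash
cat > h.py <<'E'
import numpy as np, cv2
from station import telemetry, imaging, bot
def ray(n,u,v):
    p=imaging.camera_params(n); f=200/np.tan(np.radians(p['fovy']/2))
    d=np.array([(u-p['cx'])/f,(v-p['cy'])/f,1]); return -p['R'].T@p['t'], p['R'].T@d
def plane(n,u,v,z):
    c,d=ray(n,u,v); return c+d*(z-c[2])/d[2]
def cross(a,b):
    (c1,d1),(c2,d2)=ray('top',*a),ray('side',*b)
    s=np.linalg.lstsq(np.c_[d1,-d2],c2-c1,rcond=None)[0]
    p,q=c1+s[0]*d1,c2+s[1]*d2; return (p+q)/2, np.linalg.norm(p-q)
def blob(im,lo,hi,box=None):
    m=cv2.inRange(cv2.cvtColor(im,cv2.COLOR_BGR2HSV),lo,hi)
    if box: k=np.zeros_like(m); x0,y0,x1,y1=box; k[y0:y1,x0:x1]=255; m&=k
    cs=cv2.findContours(m,cv2.RETR_EXTERNAL,cv2.CHAIN_APPROX_NONE)[0]
    return max(cs,key=cv2.contourArea)
def cen(c): m=cv2.moments(c); return m['m10']/m['m00'],m['m01']/m['m00']
E
python3 - <<'E'
from h import *
t,s=cv2.imread('pics/top0.png'),cv2.imread('pics/side0.png')
Y=((24,120,100),(34,255,255))
a=cen(blob(t,*Y,(290,190,360,240)));b=cen(blob(s,*Y,(300,190,370,250)))
print('dot',a,b,cross(a,b),plane('top',*a,.075),plane('side',*b,.075))
c=blob(t,(0,12,150),(40,140,255),(250,115,400,255))
r=cv2.boxPoints(cv2.minAreaRect(c)); P=np.array([plane('top',*q,.075) for q in r])
print('box',r.tolist(),P.round(4).tolist(),[np.linalg.norm(P[i]-P[i-1]).round(4) for i in range(4)])
for i in range(4):
    e=P[i]-P[i-1]; print('edge deg',np.degrees(np.arctan2(e[1],e[0])).round(2))
print('mean',P.mean(0))
for n,u,v,z in(('spec',246,167,.02),('lens',238,209,.045),('drop',403,228,.075)): print(n,plane('top',u,v,z))
E
```

```text
dot (320.52906976744185, 226.35271317829455) (341.8989247311828, 218.86666666666665) (array([0.50258116, 0.07322838, 0.07768345]), np.float64(0.0016602343483417418)) [0.50188904 0.07274547 0.075     ] [0.50474367 0.07159727 0.075     ]
box [[258.1517333984375, 237.57199096679688], [265.12841796875, 125.94552612304688], [388.27239990234375, 133.64202880859375], [381.29571533203125, 245.26849365234375]] [[0.4806, 0.1943, 0.075], [0.7006, 0.1814, 0.075], [0.6838, -0.0618, 0.075], [0.4647, -0.0451, 0.075]] [np.float64(0.24), np.float64(0.2204), np.float64(0.2438), np.float64(0.2197)]
edge deg 86.19
edge deg -3.38
edge deg -93.96
edge deg 175.63
mean [0.58243717 0.06720409 0.075     ]
spec [0.62653148 0.22843814 0.02      ]
lens [0.53757478 0.23982002 0.045     ]
drop [ 0.49795487 -0.08773486  0.075     ]
```

Emit:
{"api": "move_arm", "payload": {"targets": [[[-0.022,-0.0232,0,0],[-0.044,-0.0464,0,0],[-0.066,-0.0696,0,0],[-0.088,-0.0928,0,0],[-0.11,-0.116,0,0]]], "jaw": -0.18}}

```text
time_s: 0.52
tool_pos: [0.235, 0.4904, 0.2307]
tool_rot: [[-0.971, 0.239, -0.0], [0.239, 0.971, -0.001], [0.0, -0.001, -1.0]]
wrist_force: [0.7, 0.1, 0.6]
gripper_width: 0.586
grasp_force: 0.0
```

Emit:
{"api": "move_arm", "payload": {"targets": [[[-0.022,-0.0232,0,0],[-0.044,-0.0464,0,0],[-0.066,-0.0696,0,0],[-0.088,-0.0928,0,0],[-0.11,-0.116,0,0]]]}}

```text
time_s: 0.93
tool_pos: [0.314, 0.3515, 0.2311]
tool_rot: [[-0.971, 0.239, -0.0], [0.239, 0.971, -0.0], [0.0, -0.0, -1.0]]
wrist_force: [0.3, 0.4, 0.0]
gripper_width: 0.587
grasp_force: 0.0
```

Emit:
{"api": "move_arm", "payload": {"targets": [[[-0.022,-0.0232,0,0],[-0.044,-0.0464,0,0],[-0.066,-0.0696,0,0],[-0.088,-0.0928,0,0],[-0.11,-0.116,0,0]]]}}

```text
time_s: 1.35
tool_pos: [0.3929, 0.2126, 0.2312]
tool_rot: [[-0.971, 0.239, -0.0], [0.239, 0.971, -0.0], [0.0, -0.0, -1.0]]
wrist_force: [0.8, 0.5, -0.2]
gripper_width: 0.589
grasp_force: 0.0
```

Emit:
{"api": "move_arm", "payload": {"targets": [[[-0.022,-0.0232,0,0],[-0.044,-0.0464,0,0],[-0.066,-0.0696,0,0],[-0.088,-0.0928,0,0],[-0.11,-0.116,0,0]]]}}

```text
time_s: 1.77
tool_pos: [0.4719, 0.0737, 0.2311]
tool_rot: [[-0.971, 0.239, -0.0], [0.239, 0.971, -0.0], [0.0, -0.0, -1.0]]
wrist_force: [-0.4, 0.2, -0.8]
gripper_width: 0.589
grasp_force: 0.0
```

Emit:
{"api": "move_arm", "payload": {"targets": [[[0,0,0,0.12],[0,0,0,0.24],[0,0,0,0.36],[0,0,0,0.48],[0,0,0,0.6]]]}}

```text
time_s: 2.18
tool_pos: [0.4713, 0.0751, 0.2309]
tool_rot: [[-0.661, 0.75, -0.001], [0.75, 0.661, -0.0], [0.001, -0.001, -1.0]]
wrist_force: [0.3, -0.2, 0.7]
gripper_width: 0.59
grasp_force: 0.0
```

Emit:
{"api": "move_arm", "payload": {"targets": [[[0,0,0,0.12],[0,0,0,0.24],[0,0,0,0.36],[0,0,0,0.48],[0,0,0,0.6]]]}}

```text
time_s: 2.6
tool_pos: [0.4713, 0.0752, 0.2309]
tool_rot: [[-0.123, 0.992, -0.001], [0.992, 0.123, -0.0], [-0.0, -0.001, -1.0]]
wrist_force: [0.8, -0.2, -0.1]
gripper_width: 0.59
grasp_force: 0.0
```

Emit:
{"api": "move_arm", "payload": {"targets": [[[0,0,0,0.1],[0,0,0,0.197],[0,0,0,0.197],[0,0,0,0.197],[0,0,0,0.197]]]}}

```text
time_s: 3.02
tool_pos: [0.4715, 0.0753, 0.2311]
tool_rot: [[0.065, 0.998, -0.0], [0.998, -0.065, -0.0], [-0.0, -0.0, -1.0]]
wrist_force: [-0.8, -0.1, 0.4]
gripper_width: 0.593
grasp_force: 0.0
```

Emit:
{"api": "move_arm", "payload": {"targets": [[[0,0,0.035,0],[0,0,0.07,0],[0,0,0.105,0],[0,0,0.135,0],[0,0,0.141,0]]]}}

```text
time_s: 3.43
tool_pos: [0.468, 0.0745, 0.086]
tool_rot: [[0.066, 0.998, -0.008], [0.998, -0.066, -0.002], [-0.002, -0.008, -1.0]]
wrist_force: [-0.8, -0.2, 0.6]
gripper_width: 0.592
grasp_force: 0.0
```

```bash
python3 - <<'E'
from h import *
s=imaging.read_camera('side');t=imaging.read_camera('top')
cv2.imwrite('pics/a.png',np.hstack([cv2.resize(s[100:320,200:460],(400,338)),cv2.resize(t[100:320,200:460],(400,338))]))
E
```

```text
(no output)
```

View pics/a.png

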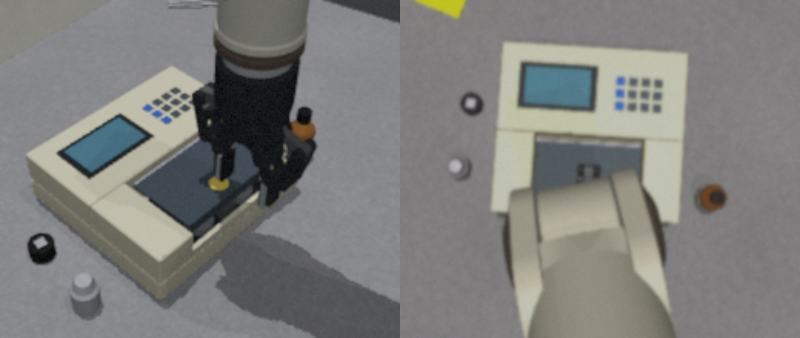

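The rear finger hovers over the yellow dot, at about (220,183) in the left crop, and the bystanders are clear. I'll lower it onto the flap.

Emit:
{"api": "move_arm", "payload": {"targets": [[[0,0,0.004,0],[0,0,0.008,0],[0,0,0.011,0],[0,0,0.013,0],[0,0,0.015,0]]]}}

```text
time_s: 3.95
tool_pos: [0.4723, 0.0754, 0.0759]
tool_rot: [[0.068, 0.998, 0.001], [0.998, -0.068, 0.0], [0.0, 0.001, -1.0]]
wrist_force: [-0.5, 1.1, -0.4]
gripper_width: 0.591
grasp_force: 0.0
```

```bash
python3 - <<'E'
from h import *
for z in (.1,.12,.14,.16): print(z,plane('top',322,208,z))
E
```

```text
0.1 [0.5367301 0.0697981 0.1      ]
0.12 [0.53598626 0.0698839  0.12      ]
0.14 [0.53524243 0.0699697  0.14      ]
0.16 [0.5344986  0.07005551 0.16      ]
```

Emit:
{"api": "move_arm", "payload": {"targets": [[[0,0,0.003,0],[0,0,0.006,0],[0,0,0.008,0],[0,0,0.01,0],[0,0,0.01,0]]]}}

```text
time_s: 4.37
tool_pos: [0.4722, 0.0754, 0.0652]
tool_rot: [[0.068, 0.998, 0.001], [0.998, -0.068, 0.0], [0.0, 0.001, -1.0]]
wrist_force: [1.5, -0.0, 2.7]
gripper_width: 0.592
grasp_force: 1.3
```

```bash
python3 - <<'E'
from h import *
for u,v in ((334,175),(332,160),(346,218)):
    c,d=ray('side',u,v)
    for x in (.50,.52,.535): p=c+d*(x-c[0])/d[0]; print(u,v,p.round(3))
E
```

```text
334 175 [0.5   0.105 0.197]
334 175 [0.52  0.079 0.169]
334 175 [0.535 0.059 0.147]
332 160 [0.5   0.112 0.228]
332 160 [0.52  0.085 0.202]
332 160 [0.535 0.066 0.183]
346 218 [0.5   0.066 0.076]
346 218 [0.52  0.037 0.04 ]
346 218 [0.535 0.015 0.012]
```

Emit:
{"api": "move_arm", "payload": {"targets": [[[0,0,0.001,0],[0,0,0.002,0],[0,0,0.003,0],[0,0,0.004,0],[0,0,0.004,0]]]}}

```text
time_s: 4.78
tool_pos: [0.4726, 0.0754, 0.0634]
tool_rot: [[0.068, 0.998, 0.002], [0.998, -0.068, 0.001], [0.001, 0.002, -1.0]]
wrist_force: [-6.5, -1.1, 25.7]
gripper_width: 0.587
grasp_force: 13.0
```

Emit:
{"api": "move_arm", "payload": {"targets": [[[0,0,-0.03,0],[0,0,-0.065,0],[0,0,-0.1,0],[0,0,-0.13,0],[0,0,-0.15,0]]]}}

```text
time_s: 5.2
tool_pos: [0.4723, 0.0753, 0.214]
tool_rot: [[0.068, 0.998, 0.002], [0.998, -0.068, 0.001], [0.001, 0.002, -1.0]]
wrist_force: [0.4, 0.2, -0.0]
gripper_width: 0.59
grasp_force: 0.0
```

Emit:
{"api": "move_arm", "payload": {"targets": [[[0,0,0,0],[0,0,0,0],[0,0,0,0],[0,0,0,0],[0,0,0,0]]]}}

```text
time_s: 5.62
tool_pos: [0.4706, 0.075, 0.2098]
tool_rot: [[0.068, 0.998, -0.003], [0.998, -0.068, -0.001], [-0.001, -0.003, -1.0]]
wrist_force: [0.0, -0.3, -0.1]
gripper_width: 0.592
grasp_force: 0.0
```

Emit:
{"api": "move_arm", "payload": {"targets": [[[0,0,0,0],[0,0,0,0],[0,0,0,0],[0,0,0,0],[0,0,0,0]]]}}

```text
time_s: 6.03
tool_pos: [0.4717, 0.0752, 0.2112]
tool_rot: [[0.068, 0.998, -0.0], [0.998, -0.068, -0.0], [-0.0, -0.0, -1.0]]
wrist_force: [-0.3, 0.3, 0.2]
gripper_width: 0.594
grasp_force: 0.0
```

Emit:
{"api": "move_arm", "payload": {"targets": [[[0,0,0,0],[0,0,0,0],[0,0,0,0],[0,0,0,0],[0,0,0,0]]]}}

```text
time_s: 6.45
tool_pos: [0.4717, 0.0752, 0.2113]
tool_rot: [[0.068, 0.998, 0.0], [0.998, -0.068, 0.0], [0.0, 0.0, -1.0]]
wrist_force: [-0.5, 0.7, 0.1]
gripper_width: 0.585
grasp_force: 0.0
```

Emit:
{"api": "move_arm", "payload": {"targets": [[[0,0,0,0],[0,0,0,0],[0,0,0,0],[0,0,0,0],[0,0,0,0]]]}}

```text
time_s: 6.87
tool_pos: [0.4717, 0.0752, 0.2113]
tool_rot: [[0.068, 0.998, -0.0], [0.998, -0.068, 0.0], [0.0, -0.0, -1.0]]
wrist_force: [-0.3, 0.3, -0.0]
gripper_width: 0.588
grasp_force: 0.0
```

```bash
python3 - <<'E'
from h import *
s=imaging.read_camera('side');t=imaging.read_camera('top')
cv2.imwrite('pics/b_s.png',s);cv2.imwrite('pics/b_t.png',t)
cv2.imwrite('pics/b.png',np.hstack([cv2.resize(s[100:320,200:460],(400,338)),cv2.resize(t[100:320,200:460],(400,338))]))
E
```

```text
(no output)
```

View pics/b.png

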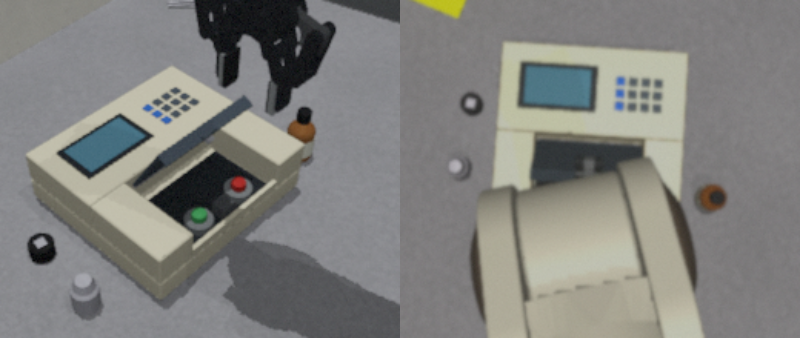

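The flap has popped open. In the left crop, the green key is on the +y side at about (200,214) and the red key is at (238,184).

```bash
python3 - <<'E'
from h import *
s=cv2.imread('pics/b_s.png')
b=cen(blob(s,(45,100,60),(80,255,255),(300,210,360,260))); r=cen(blob(s,(0,150,100),(5,255,255),(330,200,380,240)))
G,R=plane('side',*b,.056),plane('side',*r,.056); print(b,G,R,np.linalg.norm(G-R))
E
```

```text
(328.7841726618705, 239.59472422062348) [0.50248877 0.10889245 0.056     ] [0.49886298 0.04114003 0.056     ] 0.06784937152058516
```

Emit:
{"api": "move_arm", "payload": {"targets": [[[0.017,-0.008,0,0],[0.034,-0.015,0,0],[0.034,-0.015,0.035,0],[0.034,-0.015,0.065,0],[0.034,-0.015,0.075,0]]]}}

```text
time_s: 7.38
tool_pos: [0.4565, 0.1099, 0.1331]
tool_rot: [[0.067, 0.998, -0.005], [0.998, -0.067, -0.001], [-0.002, -0.005, -1.0]]
wrist_force: [-1.2, -1.3, -0.9]
gripper_width: 0.589
grasp_force: 0.0
```

Emit:
{"api": "move_arm", "payload": {"targets": [[[0,0,0.02,0],[0,0,0.04,0],[0,0,0.06,0],[0,0,0.073,0],[0,0,0.073,0]]]}}

```text
time_s: 7.8
tool_pos: [0.4547, 0.1095, 0.0606]
tool_rot: [[0.068, 0.998, -0.009], [0.998, -0.068, -0.002], [-0.003, -0.009, -1.0]]
wrist_force: [-6.7, 0.6, -1.4]
gripper_width: 0.59
grasp_force: 0.0
```

Emit:
{"api": "move_arm", "payload": {"targets": [[[0,0,0,0],[0,0,0,0],[0,0,0,0],[0,0,0,0],[0,0,0,0]]]}}

```text
time_s: 8.22
tool_pos: [0.4553, 0.1095, 0.0624]
tool_rot: [[0.068, 0.998, -0.008], [0.998, -0.068, -0.002], [-0.002, -0.007, -1.0]]
wrist_force: [-6.6, 0.7, -0.8]
gripper_width: 0.588
grasp_force: 0.0
```

```bash
python3 - <<'E'
from h import *
s=imaging.read_camera('side');t=imaging.read_camera('top')
cv2.imwrite('pics/c.png',np.hstack([cv2.resize(s[150:270,270:400],(433,400)),cv2.resize(t[130:240,270:380],(360,400))]))
E
```

```text
(no output)
```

View pics/c.png

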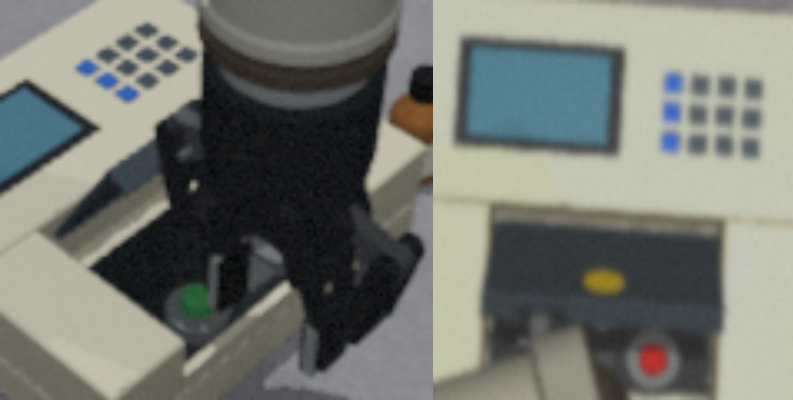

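The rear knuckle is rubbing the open flap's edge: wrist force is about -6.6 N in x, and the fingertip at (235,285) in the left crop sits too far forward of the key at (197,300). I'll back out, open the jaw fully and turn the tool 60°, so the knuckle and body clear the flap.

Emit:
{"api": "move_arm", "payload": {"targets": [[[0,-0.01,-0.01,0],[0,-0.01,-0.04,0],[0,-0.01,-0.075,0],[0,-0.01,-0.11,0],[0,-0.01,-0.14,0]]]}}

```text
time_s: 8.73
tool_pos: [0.4496, 0.1107, 0.2061]
tool_rot: [[0.069, 0.998, 0.001], [0.998, -0.069, 0.0], [0.0, 0.001, -1.0]]
wrist_force: [1.9, 0.6, 0.1]
gripper_width: 0.59
grasp_force: 0.0
```

Emit:
{"api": "move_arm", "payload": {"targets": [[[0,0,0,-0.12],[0,0,0,-0.24],[0,0,0,-0.36],[0,0,0,-0.48],[0,0,0,-0.6]]], "jaw": -1}}

```text
time_s: 9.15
tool_pos: [0.4494, 0.1107, 0.2041]
tool_rot: [[-0.512, 0.859, 0.001], [0.859, 0.512, 0.0], [-0.0, 0.001, -1.0]]
wrist_force: [0.6, -0.3, -0.0]
gripper_width: 1.001
grasp_force: 0.0
```

Emit:
{"api": "move_arm", "payload": {"targets": [[[0,0,0,-0.12],[0,0,0,-0.24],[0,0,0,-0.36],[0,0,0,-0.447],[0,0,0,-0.447]]]}}

```text
time_s: 9.57
tool_pos: [0.4494, 0.1106, 0.2039]
tool_rot: [[-0.831, 0.556, 0.0], [0.556, 0.831, 0.0], [-0.0, 0.0, -1.0]]
wrist_force: [-0.4, 0.0, 0.2]
gripper_width: 1.002
grasp_force: 0.0
```

Emit:
{"api": "move_arm", "payload": {"targets": [[[0,0,0,0],[0,0,0,0],[0,0,0,0],[0,0,0,0],[0,0,0,0]]]}}

```text
time_s: 9.98
tool_pos: [0.4491, 0.1109, 0.2033]
tool_rot: [[-0.83, 0.558, -0.0], [0.558, 0.83, 0.0], [0.0, -0.0, -1.0]]
wrist_force: [-1.1, 0.1, -0.1]
gripper_width: 1.0
grasp_force: 0.0
```

```bash
python3 - <<'E'
from h import *
s=telemetry.read_state(); R=np.array(s['tool_rot']);p=np.array(s['tool_pos'])
ux=np.array([.9977,-.0675,0]); key=np.array([.502,.107,.056])
tip=key-.010*ux+[0,0,.012]
tcp=tip-.04975*R[:,1]+.013*R[:,2]
print(p,tcp,R.T@(tcp-p),s['gripper_width'],s['wrist_force'])
E
```

```text
[0.44906641 0.11088688 0.20333491] [0.46424035 0.06640501 0.05500096] [-0.03743458 -0.02842347  0.14833275] 1.0002104178295963 [-1.07000671  0.12284298 -0.07977129]
```

Emit:
{"api": "move_arm", "payload": {"targets": [[[-0.019,-0.014,0,0],[-0.0375,-0.0285,0,0],[-0.0375,-0.0285,0.02,0],[-0.0375,-0.0285,0.045,0],[-0.0375,-0.0285,0.07,0]]]}}

```text
time_s: 10.4
tool_pos: [0.4653, 0.0659, 0.1332]
tool_rot: [[-0.829, 0.559, 0.002], [0.559, 0.829, 0.0], [-0.002, 0.002, -1.0]]
wrist_force: [0.5, 0.2, -0.6]
gripper_width: 1.003
grasp_force: 0.0
```

Emit:
{"api": "move_arm", "payload": {"targets": [[[0,0,0.02,0],[0,0,0.04,0],[0,0,0.06,0],[0,0,0.074,0],[0,0,0.078,0]]]}}

```text
time_s: 10.82
tool_pos: [0.4626, 0.066, 0.0531]
tool_rot: [[-0.83, 0.558, -0.004], [0.558, 0.83, -0.001], [0.003, -0.003, -1.0]]
wrist_force: [-0.5, 0.1, -0.5]
gripper_width: 1.001
grasp_force: 0.0
```

Emit:
{"api": "move_arm", "payload": {"targets": [[[0,0,0,0],[0,0,0,0],[0,0,0,0],[0,0,0,0],[0,0,0,0]]]}}

```text
time_s: 11.23
tool_pos: [0.4651, 0.0664, 0.0562]
tool_rot: [[-0.83, 0.558, 0.002], [0.558, 0.83, 0.0], [-0.001, 0.001, -1.0]]
wrist_force: [0.1, -0.7, -0.6]
gripper_width: 0.998
grasp_force: 0.0
```

```bash
python3 - <<'E'
from h import *
s=imaging.read_camera('side');t=imaging.read_camera('top')
cv2.imwrite('pics/d.png',np.hstack([cv2.resize(s[150:270,270:400],(433,400)),cv2.resize(t[130:240,270:380],(360,400))]))
E
```

```text
(no output)
```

View pics/d.png

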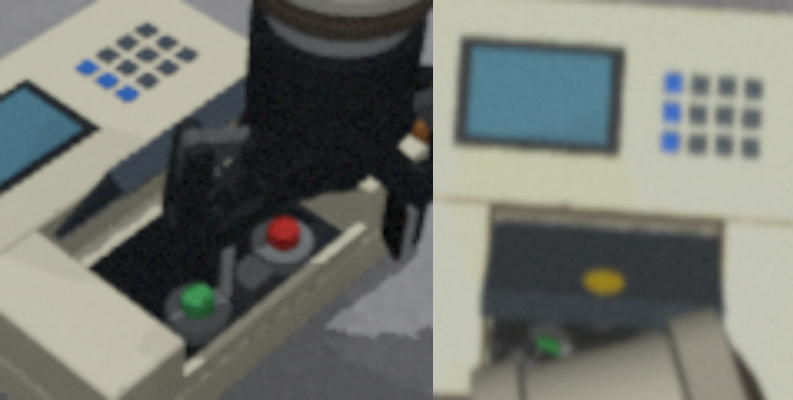

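```bash
cat >> h.py <<'E'
def proj(n,X):
    p=imaging.camera_params(n); f=200/np.tan(np.radians(p['fovy']/2)); c=p['R']@np.asarray(X)+p['t']
    return np.array([p['cx']+f*c[0]/c[2],p['cy']+f*c[1]/c[2]])
E
python3 - <<'E'
from h import *
st=telemetry.read_state(); R=np.array(st['tool_rot']);p=np.array(st['tool_pos'])
s=imaging.read_camera('side');t=imaging.read_camera('top')
S=cv2.resize(s[190:270,290:370],(560,560),interpolation=cv2.INTER_CUBIC);S=cv2.convertScaleAbs(S,alpha=1.8,beta=10)
for y,col in((.0425,(255,255,0)),(.057,(255,0,255))):
  for x in(-.011,.011):
    q=(proj('side',p+R@[x,y,-.013])-[290,190])*7; cv2.circle(S,tuple(int(v) for v in q),3,col,-1)
T=cv2.convertScaleAbs(t[210:240,290:324],alpha=1.8)
S2=cv2.resize(T,(238,210),interpolation=cv2.INTER_CUBIC); C=np.zeros((560,800,3),np.uint8);C[:,:560]=S;C[:210,560:798]=S2
cv2.imwrite('pics/e.png',C)
E
```

```text
(no output)
```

View pics/e.png

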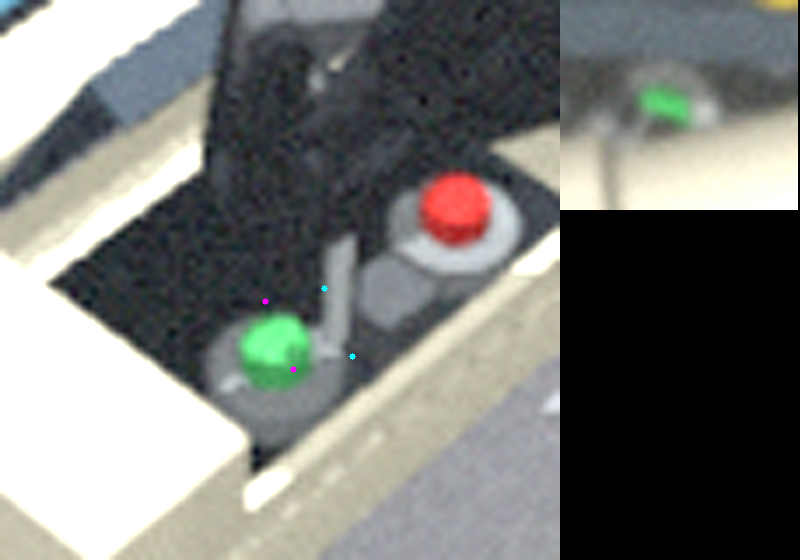

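The light strip, ending at about (335,350), is the side of the pad. The tip is therefore only the ~7 mm pad, about 46 mm from the tool axis, and it stands just beside the green key at (278,350). I'll shift a few mm onto the key and lower.

Emit:
{"api": "move_arm", "payload": {"targets": [[[-0.0025,0.004,0,0],[-0.0025,0.004,0.004,0],[-0.0025,0.004,0.008,0],[-0.0025,0.004,0.011,0],[-0.0025,0.004,0.011,0]]]}}

```text
time_s: 11.85
tool_pos: [0.4679, 0.0681, 0.0433]
tool_rot: [[-0.83, 0.558, -0.002], [0.558, 0.83, -0.0], [0.001, -0.001, -1.0]]
wrist_force: [-0.1, -0.2, -0.4]
gripper_width: 1.004
grasp_force: 0.0
```

Emit:
{"api": "move_arm", "payload": {"targets": [[[0,0,0.001,0],[0,0,0.002,0],[0,0,0.003,0],[0,0,0.004,0],[0,0,0.004,0]]]}}

```text
time_s: 12.27
tool_pos: [0.4684, 0.0682, 0.0402]
tool_rot: [[-0.83, 0.558, -0.0], [0.558, 0.83, -0.0], [0.0, -0.0, -1.0]]
wrist_force: [-1.9, 0.1, 2.9]
gripper_width: 1.001
grasp_force: 1.2
```

Emit:
{"api": "move_arm", "payload": {"targets": [[[0,0,0.001,0],[0,0,0.002,0],[0,0,0.003,0],[0,0,0.004,0],[0,0,0.004,0]]]}}

```text
time_s: 12.68
tool_pos: [0.4686, 0.0682, 0.0374]
tool_rot: [[-0.83, 0.558, -0.0], [0.558, 0.83, -0.0], [0.0, -0.0, -1.0]]
wrist_force: [-6.6, -1.9, 18.5]
gripper_width: 1.0
grasp_force: 9.2
```

Emit:
{"api": "move_arm", "payload": {"targets": [[[0,0,0.0005,0],[0,0,0.001,0],[0,0,0.001,0],[0,0,0.001,0],[0,0,0.001,0]]]}}

```text
time_s: 13.1
tool_pos: [0.4687, 0.0682, 0.0371]
tool_rot: [[-0.83, 0.558, 0.001], [0.558, 0.83, 0.0], [-0.0, 0.0, -1.0]]
wrist_force: [-10.2, -2.8, 26.1]
gripper_width: 0.997
grasp_force: 13.2
```

```bash
python3 - <<'E'
from h import *
s=imaging.read_camera('side')
cv2.imwrite('pics/f.png',cv2.convertScaleAbs(cv2.resize(s[190:270,290:370],(560,560),interpolation=cv2.INTER_CUBIC),alpha=1.8,beta=10))
E
```

```text
(no output)
```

View pics/f.png

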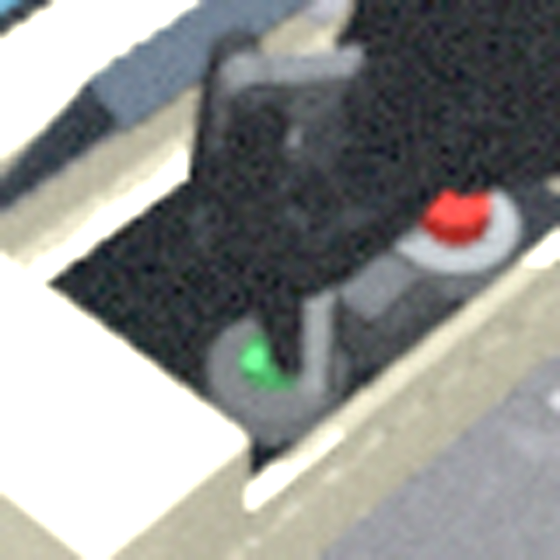

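The green key is fully down: it sits low in its collar under a hard stop, and the red key is still up. Next I'll lift clear and shut the jaw for the closing press.

Emit:
{"api": "move_arm", "payload": {"targets": [[[0,0,-0.015,0],[0,0,-0.045,0],[0,0,-0.08,0],[0,0,-0.115,0],[0,0,-0.15,0]]]}}

```text
time_s: 13.57
tool_pos: [0.4686, 0.0682, 0.1868]
tool_rot: [[-0.83, 0.558, 0.0], [0.558, 0.83, 0.0], [-0.0, 0.0, -1.0]]
wrist_force: [1.0, -0.2, 0.4]
gripper_width: 1.001
grasp_force: 0.0
```

Emit:
{"api": "move_arm", "payload": {"targets": [[[0,0,0,0],[0,0,0,0],[0,0,0,0],[0,0,0,0],[0,0,0,0]]], "jaw": 1}}

```text
time_s: 13.98
tool_pos: [0.4675, 0.068, 0.1838]
tool_rot: [[-0.83, 0.558, -0.003], [0.558, 0.83, -0.001], [0.002, -0.002, -1.0]]
wrist_force: [0.2, 0.6, -0.4]
gripper_width: 0.297
grasp_force: 0.0
```

Emit:
{"api": "move_arm", "payload": {"targets": [[[0,0,0,0],[0,0,0,0],[0,0,0,0],[0,0,0,0],[0,0,0,0]]]}}

```text
time_s: 14.4
tool_pos: [0.4686, 0.0682, 0.1851]
tool_rot: [[-0.83, 0.558, -0.0], [0.558, 0.83, -0.0], [0.0, -0.0, -1.0]]
wrist_force: [-0.7, 0.0, -0.2]
gripper_width: 0.002
grasp_force: 0.0
```

```bash
python3 - <<'E'
from h import *
s=telemetry.read_state(); R=np.array(s['tool_rot']);p=np.array(s['tool_pos'])
im=imaging.read_camera('side'); g=blob(im,(45,100,60),(80,255,255),(300,210,360,260)); print('green',cen(g),'flap dot?')
c,sn=.9977,-.0675
O=np.array([[c,-sn,0],[sn,c,0],[0,0,1]]); o=np.array([.5724,.0679,0])
W=[(-15,150),(-19,128),(-31.6,117),(-41.6,106),(-48.4,92.6),(-53,81),(-64,72)]
pr=p; print(p,s['gripper_width'])
for x,z in W:
    w=o+O@[x/1e3,0,z/1e3]; print((R.T@(w-p)).round(4),(R.T@(w-pr)).round(4)); pr=w
E
```

```text
green (328.75603864734296, 239.52898550724638) flap dot?
[0.46855905 0.06822461 0.1851141 ] 0.002218630304092701
[-0.0734  0.0502  0.0351] [-0.0734  0.0502  0.0351]
[-0.0699  0.0482  0.0571] [ 0.0035 -0.002   0.022 ]
[-0.059   0.0419  0.0681] [ 0.0109 -0.0063  0.011 ]
[-0.0504  0.0368  0.0791] [ 0.0087 -0.005   0.011 ]
[-0.0445  0.0334  0.0925] [ 0.0059 -0.0034  0.0134]
[-0.0405  0.0311  0.1041] [ 0.004  -0.0023  0.0116]
[-0.031   0.0256  0.1131] [ 0.0095 -0.0055  0.009 ]
```

Emit:
{"api": "move_arm", "payload": {"targets": [[[-0.025,0.017,0,0],[-0.05,0.034,0,0],[-0.0734,0.0502,0,0],[-0.0734,0.0502,0.015,0],[-0.0734,0.0502,0.03,0]]]}}

```text
time_s: 14.87
tool_pos: [0.5602, 0.069, 0.1557]
tool_rot: [[-0.83, 0.558, 0.003], [0.558, 0.83, 0.0], [-0.003, 0.002, -1.0]]
wrist_force: [-0.7, -0.4, -0.7]
gripper_width: 0.0
grasp_force: 0.0
```

Emit:
{"api": "move_arm", "payload": {"targets": [[[0,0,0,0],[0.001,-0.001,0.007,0],[0.002,-0.001,0.014,0],[0.003,-0.0015,0.021,0],[0.0035,-0.002,0.027,0]]]}}

```text
time_s: 15.28
tool_pos: [0.5533, 0.0694, 0.1281]
tool_rot: [[-0.83, 0.558, 0.0], [0.558, 0.83, 0.0], [-0.0, 0.0, -1.0]]
wrist_force: [-0.2, 0.6, -0.6]
gripper_width: 0.004
grasp_force: 0.0
```

Emit:
{"api": "move_arm", "payload": {"targets": [[[0.003,-0.002,0.003,0],[0.006,-0.0035,0.006,0],[0.009,-0.005,0.009,0],[0.011,-0.0063,0.011,0],[0.014,-0.008,0.0145,0]]]}}

```text
time_s: 15.7
tool_pos: [0.5379, 0.0704, 0.1143]
tool_rot: [[-0.83, 0.558, 0.002], [0.558, 0.83, 0.0], [-0.001, 0.001, -1.0]]
wrist_force: [1.3, -1.2, 4.4]
gripper_width: 0.001
grasp_force: 1.5
```

Emit:
{"api": "move_arm", "payload": {"targets": [[[0.003,-0.002,0.004,0],[0.006,-0.0035,0.008,0],[0.008,-0.0045,0.012,0],[0.01,-0.006,0.017,0],[0.012,-0.007,0.0215,0]]]}}

```text
time_s: 16.12
tool_pos: [0.5231, 0.0714, 0.0917]
tool_rot: [[-0.83, 0.558, -0.0], [0.558, 0.83, 0.0], [0.0, -0.0, -1.0]]
wrist_force: [1.4, -0.1, 3.5]
gripper_width: -0.001
grasp_force: 1.9
```

Emit:
{"api": "move_arm", "payload": {"targets": [[[0.002,-0.001,0.004,0],[0.004,-0.0023,0.008,0],[0.007,-0.004,0.012,0],[0.01,-0.006,0.015,0],[0.0135,-0.008,0.018,0]]]}}

```text
time_s: 16.53
tool_pos: [0.508, 0.0722, 0.0741]
tool_rot: [[-0.83, 0.558, 0.001], [0.558, 0.83, 0.0], [-0.0, 0.0, -1.0]]
wrist_force: [3.2, -0.6, 4.2]
gripper_width: 0.001
grasp_force: 2.0
```

Next I'll press slowly down to the stop.

Emit:
{"api": "move_arm", "payload": {"targets": [[[0,0,0.001,0],[0,0,0.002,0],[0,0,0.003,0],[0,0,0.004,0],[0,0,0.005,0]]]}}

```text
time_s: 16.95
tool_pos: [0.5069, 0.0723, 0.0689]
tool_rot: [[-0.83, 0.558, -0.002], [0.558, 0.83, -0.0], [0.002, -0.001, -1.0]]
wrist_force: [-2.0, 1.4, 3.0]
gripper_width: 0.004
grasp_force: 1.9
```

Emit:
{"api": "move_arm", "payload": {"targets": [[[0,0,0.0005,0],[0,0,0.001,0],[0,0,0.0015,0],[0,0,0.002,0],[0,0,0.002,0]]]}}

```text
time_s: 17.37
tool_pos: [0.507, 0.0723, 0.0681]
tool_rot: [[-0.83, 0.558, -0.002], [0.558, 0.83, -0.0], [0.001, -0.001, -1.0]]
wrist_force: [-6.3, 0.8, 15.1]
gripper_width: -0.003
grasp_force: 8.2
```

Emit:
{"api": "move_arm", "payload": {"targets": [[[0,0,0.0005,0],[0,0,0.001,0],[0,0,0.001,0],[0,0,0.001,0],[0,0,0.001,0]]]}}

```text
time_s: 17.78
tool_pos: [0.507, 0.0723, 0.0679]
tool_rot: [[-0.83, 0.558, -0.002], [0.558, 0.83, -0.0], [0.001, -0.001, -1.0]]
wrist_force: [-9.6, 0.3, 24.0]
gripper_width: 0.004
grasp_force: 12.3
```

Emit:
{"api": "move_arm", "payload": {"targets": [[[0,0,-0.003,0],[0,0,-0.01,0],[0,0,-0.03,0],[0,0,-0.06,0],[0,0,-0.09,0]]]}}

```text
time_s: 18.2
tool_pos: [0.5068, 0.0717, 0.1563]
tool_rot: [[-0.83, 0.558, -0.003], [0.558, 0.83, -0.001], [0.002, -0.002, -1.0]]
wrist_force: [0.6, 0.5, -0.6]
gripper_width: -0.0
grasp_force: 0.0
```

Emit:
{"api": "move_arm", "payload": {"targets": [[[0,0,-0.03,0],[0,0,-0.06,0],[0,0,-0.06,0],[0,0,-0.06,0],[0,0,-0.06,0]]]}}

```text
time_s: 18.62
tool_pos: [0.5075, 0.0719, 0.2157]
tool_rot: [[-0.83, 0.558, -0.001], [0.558, 0.83, -0.0], [0.0, -0.001, -1.0]]
wrist_force: [-1.3, -0.6, -0.8]
gripper_width: -0.001
grasp_force: 0.0
```

Emit:
{"api": "move_arm", "payload": {"targets": [[[0,0,0,0],[0,0,0,0],[0,0,0,0],[0,0,0,0],[0,0,0,0]]]}}

```text
time_s: 19.03
tool_pos: [0.5076, 0.0721, 0.2157]
tool_rot: [[-0.83, 0.558, -0.001], [0.558, 0.83, -0.0], [0.001, -0.001, -1.0]]
wrist_force: [-0.8, 0.4, -0.2]
gripper_width: 0.0
grasp_force: 0.0
```

Emit:
{"api": "move_arm", "payload": {"targets": [[[0,0,0,0],[0,0,0,0],[0,0,0,0],[0,0,0,0],[0,0,0,0]]]}}

```text
time_s: 19.45
tool_pos: [0.508, 0.0722, 0.2164]
tool_rot: [[-0.83, 0.558, 0.0], [0.558, 0.83, 0.0], [-0.0, 0.0, -1.0]]
wrist_force: [-0.3, 0.5, 0.6]
gripper_width: -0.001
grasp_force: 0.0
```

Emit:
{"api": "move_arm", "payload": {"targets": [[[0,0,0,0],[0,0,0,0],[0,0,0,0],[0,0,0,0],[0,0,0,0]]]}}

```text
time_s: 19.87
tool_pos: [0.5079, 0.0722, 0.2163]
tool_rot: [[-0.83, 0.558, -0.0], [0.558, 0.83, 0.0], [0.0, 0.0, -1.0]]
wrist_force: [0.4, -0.6, -0.1]
gripper_width: 0.0
grasp_force: 0.0
```

```bash
python3 - <<'E'
from h import *
s=imaging.read_camera('side');t=imaging.read_camera('top')
cv2.imwrite('pics/g.png',np.hstack([cv2.resize(s[100:320,200:460],(400,338)),cv2.resize(t[100:320,200:460],(400,338))]))
E
```

```text
(no output)
```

View pics/g.png

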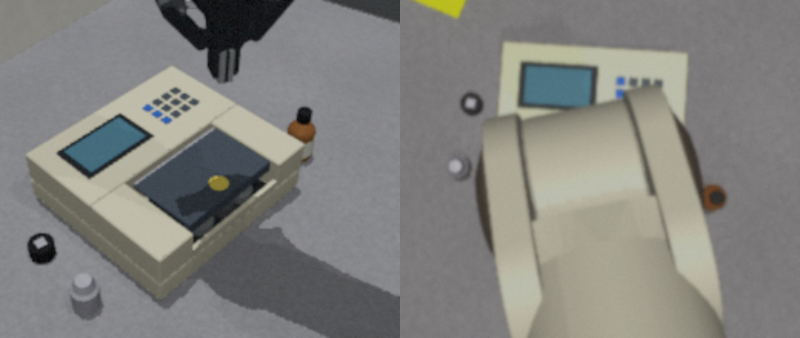

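The flap is shut and flush, with the dot at (219,183) in the left crop. The specimen, lens and bottle haven't moved, and the arm is clear, so I'm handing in.

```bash
python3 -c "
from station import bot
print(bot.hand_in())"
```

```text
the job is handed in; nothing more can be done
None
```

I've handed the job in: the flap popped open, the green key was pressed to its stop and came back up, and the flap is latched shut; the red key and bystanders stayed put, though a finger knuckle rubbed the open flap's edge at about 7 N on the first try at the key.

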